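# Set the showcase door ajar on its stay

### The arm

A 6-joint arm with a two-finger parallel gripper is mounted at the origin on the work surface. World frame = base frame: x ahead of the robot, y to its left, z up, the work surface at z = 0. Lengths are in m, angles in rad, forces in N, time in s.
With the tool pointing down it reaches from about 0.375 to 0.925 m from the base axis. Payload 5.7 kg.
Tool frame: the origin (TCP) lies between the finger pads; the fingertips stand 8 mm ahead of it and the grasp point (between the pads) lies 11 mm behind it; x points along the fingers, y is the direction in which the jaws open and shut, and the axes are right-handed (so a half turn about x gives the same grasp; the last joint's range is limited). The gripper opens to 85 mm and grips with 20 to 120 N. Pads are 22 mm wide; open, the fingers measure 114 mm over their backs; the gripper's body (76 mm by 85 mm) begins 54 mm behind the grasp point. The pads swing forward as they close: fully open they stand 13 mm farther back than shut.
Start: joints at [-1.329, 0.359, 1.51, -0, 1.272, -0.115], TCP at [0.21, -0.562, 0.239] pointing down, gripper open.
Joint ranges: [-2.97, 2.97], [-1.01, 2.36], [0.21, 2.38], [-0.96, 4.11], [0.2, 2.71], [-2.98, 2.98]. Speed limits (rad/s): [2.39, 2.39, 3.14, 3.14, 3.14, 3.14].

### API

Orientations are given as a unit quaternion [w, x, y, z].
In Python, from plant import bot, viewer gives the robot as it stands. The module is installed in compiled form; this text tells all that it offers.
- The arm moves only by the shell command python3 -m pendant 'ROWS' [FORCE]. ROWS is JSON, a list of rows, each a list of 3 entries, a list of its own where there are three numbers: the shift along the tool's x, y, z in cm, then the turn about the tool's x in rad, then the finger opening in cm, from 0 to 8.54. A call has 1 to 12 rows; each row shifts and turns the pose as measured when the row begins, along the tool's axes as they then stand; what a row does not reach is not made up. A row lasts 1/8 s, in which the tool goes at most 62.5 mm and 10.7 degrees, less where a joint would pass 70% of its speed; a pose out of reach is approached as far as the arm can. A call with a gripper value outside its range is refused whole. The fingers move at their own pace and stop on an object; FORCE is the grip in N (left out, the last holds). Time passes only in rows, so rows that do not move let the fingers close. It gives the time, the measured TCP pose, the force and the opening at its end, in the units of the state.
- bot.get_state(): the state, without advancing time (a new reading comes with each control period).
- viewer.grab_frame(name): name is "side" or "top"; returns (picture, depth): 384x512x3 uint8, red, green, blue; 384x512 float32, m along the optical axis (not along the pixel's ray), 0 where there is no reading.
- viewer.camera_info(name): a dict with "fx", "fy", "cx", "cy" (pixels), "R" (3x3) and "t" (3): a world point X has camera coordinates R X + t. Camera axes: x right, y down, z forward; pixel columns grow to the right and rows downward; lengths in m; the calibration is good to about 2 mm. A picture is of the moment at which its call begins. camera_info takes no time and is no camera call.
- bot.sign_off(): hands the job in, once; it reports no verdict.
The state is a dict: "t": time; "joints": joint angles; "joint_velocities": joint speeds; "joint_torque": joint torques, N m; "position": TCP position; "tool_rot": TCP orientation; "force": force on the tool from outside, world axes, zero at the start; "wrist_torque": the same for the moment, N m; "gripper_width": finger opening in m.
Only numpy, scipy, OpenCV 4.12 (cv2) and the standard library are available. Lean on these libraries where they do the work, as an engineer would, in place of code of your own. Each camera call takes 0.05 s, during which the arm holds its last target.

### The job

Take the black knob of the stay bar on top of the little showcase, lift the bar and move it, the door following, until the hole ringed in red drops over the steel peg on the roof, then press it fully home so that the door stands ajar on its middle setting, and let go. Feel for the peg gently rather than forcing the bar down on it, and do not disturb the goods around.

Things in the scene. Friction and masses are not known exactly. Their poses are not given: they have to be found in the camera images.
- case: Countertop showcase, wooden frame, clear sides, fixed; 220 mm deep (x), 360 wide (y), roof at 200 mm. Origin: centre of its underside; z up, front faces its own -x. The glazed door (335 mm wide, 196 high) hangs at the front on an upright hinge at (-118, +165) mm in this frame. The slot's centre is at (-85, -55) mm.
- door (a joint): Door opening angle, rad: 0 shut (the door lies along the case's -y from its hinge), growing as the free edge swings out to the case's -x. Rubs a little (about 0.12 N m) and stays where it is left.
- swivel: Pivot that joins the stay bar to the door's top edge, 140 mm from the door's hinge axis. Origin: on the pivot axis at the height of the level bar's underside, 208 mm over the counter; its x axis is horizontal and points along the bar from pivot to knob; z up. It turns nearly freely about z.
- stay (a joint): Lift angle of the stay bar, rad: 0 is level against its stop (also when seated), positive is knob end raised, up to 0.6, about a level axis through the swivel's origin. Stiff: it stays at the lift where it is left, and takes 1.5 to 2 N at the knob to raise or push down.
- knob (a point): Centre of the top of the black round knob that stands up from the stay bar: 18 mm diameter, 34 mm tall above the bar. It is 205 mm along the bar from the pivot axis, its top 39 mm above the bar's underside. The bar is flat, light grey metal, 30 mm wide, 5 mm thick, ending 12 mm beyond the knob's axis.
- red_hole (a point): Centre, at the bar's underside, of the middle one of three 9 mm through holes in the stay bar, marked with a painted red ring; 141 mm along the bar from the pivot axis. The two plain holes, 28 mm to either side of it, are other settings, not wanted.
- slot (a point): Centre of the 30 mm slot in the small steel plate on the roof, at the plate's top, 204 mm over the counter; its y axis runs along the slot. In it stands the fixed upright peg, 7 mm diameter, rising 15 mm above the plate, 11 mm above the level bar's underside. It is on the slot's line, but clamped anywhere up to 10 mm either way along y from this point, unmeasured: find it by touch or sight.
- pinkbox: Pink ring box, 55 x 55 x 32 mm, on the showcase roof; leave alone. Origin: centre of its underside.
- loupe: Black loupe, 32 mm diameter, 22 mm high, on the showcase roof; leave alone. Origin: centre of its underside.
- bluebox: Blue ring box, 55 x 55 x 32 mm, on the counter; leave alone. Origin: centre of its underside.
- goldcase: Clear flat case with a gold piece, 75 x 50 x 18 mm, on the counter; leave alone. Origin: centre of its underside.
- cup: Empty clear drinking cup, 86 mm wide, 110 mm tall, on the counter; leave alone. Origin: centre of its underside.
- amulet_a: Cream oblong amulet, 45 x 32 x 9 mm, on the red tray; leave alone. Origin: centre of its underside.
- amulet_b: Brass round amulet, 40 mm diameter, 9 mm thick, on the red tray; leave alone. Origin: centre of its underside.
- amulet_c: Dark round amulet, 46 mm diameter, 8 mm thick, on the red tray; leave alone. Origin: centre of its underside.

How it is judged:
On the way:
1. the stay bar is raised with its red hole over the slot in the roof plate (value of joint stay above 0.05 rad and horizontal distance between red_hole and slot below 0.02 m), for 0.05 s.
At the end, for the whole second after the job is handed in: The stay bar lies level (lift under 0.022 rad) with its red-ringed hole down over the peg: hole centre within 2.8 mm of the slot's line and within 11.8 mm of the slot's centre along it; the door is at rest and the knob is let go (value of joint stay below 0.022 rad and x of red_hole in the frame of slot between -0.0028 and 0.0028 m and y of red_hole in the frame of slot between -0.0118 and 0.0118 m and velocity of joint door between -0.02 and 0.02 rad/s); the robot touches nothing.
It fails at once if the bar is forced on the peg: more than 20 N between the stay bar and the peg (contact force between swivel and case above 20 N).
It fails at once if goods on the showcase roof are moved by more than 20 mm (distance of any of pinkbox, loupe from where it was at the start of the episode above 0.02 m).
It fails at once if goods on the counter or tray are moved by more than 20 mm (distance of any of bluebox, goldcase, cup, amulet_a, amulet_b, amulet_c from where it was at the start of the episode above 0.02 m).
It also fails if it takes over 64 s, if anything falls off the work surface, if the arm or the gripper's body presses on something with over 40 N, if the wrist force passes 120 N, or if a joint passes its speed limit or range.

## Working session

There is one attempt and no reset: what is moved stays moved. The work goes in short steps, Python scripts to look and compute and a shell command to move; the robot and the scene stay as the last step left them, time stands still between calls to the robot, and variables do not carry over. Pictures are saved under pics/ and viewed, and the job is handed in when it is done.

```bash
mkdir -p pics; ls; python3 - <<'E'
from plant import bot, viewer
import cv2, numpy as np
s=bot.get_state(); print(s)
for n in("side","top"):
    p,d=viewer.grab_frame(n); cv2.imwrite(f"pics/{n}0.png",p[:,:,::-1]); np.savez(f"pics/{n}0.npz",p=p,d=d)
    print(n,viewer.camera_info(n))
E
```

```text
pics
{'t': 0.0, 'joints': array([-1.32913157e+00,  3.59510985e-01,  1.51146735e+00,  2.37744622e-05,
        1.27248131e+00, -1.15118594e-01]), 'joint_velocities': array([-0.0003008 , -0.00082576, -0.00052649, -0.00010277,  0.00038588,
       -0.00085331]), 'joint_torque': array([-2.85889932e-03, -5.27625024e+01, -2.78628838e+01, -2.59305116e-04,
        1.33547519e-02, -5.94465678e-05]), 'position': array([ 0.20938413, -0.56155653,  0.23843672]), 'tool_rot': array([-0.12481221, -0.69585166, -0.12613075,  0.69591911]), 'force': array([-0.2312186 ,  0.50133071,  0.66798482]), 'wrist_torque': array([-0.01824648, -0.00865785, -0.02378899]), 'gripper_width': 0.08528764149645106}
side {'fx': 475.29970490379986, 'fy': 475.29970490379986, 'cx': 251.0933674387095, 'cy': 192.1011406552791, 'R': array([[ 9.79927247e-01, -1.99355436e-01, -3.06500321e-05],
       [-1.09605882e-01, -5.38636859e-01, -8.35378288e-01],
       [ 1.66520694e-01,  8.18613306e-01, -5.49675463e-01]]), 't': array([-0.50576373,  0.22180775,  1.56305242])}
top {'fx': 476.84178632813797, 'fy': 476.84178632813797, 'cx': 261.03472710815305, 'cy': 183.90749136515896, 'R': array([[ 0.01129182, -0.99993273,  0.00265182],
       [-0.99563041, -0.011489  , -0.09267196],
       [ 0.0926962 , -0.0015938 , -0.99569316]]), 't': array([0.04551343, 0.55077123, 1.62264712])}
```

View pics/side0.png

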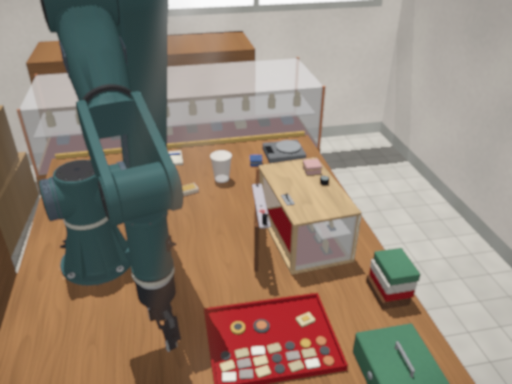

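View pics/top0.png

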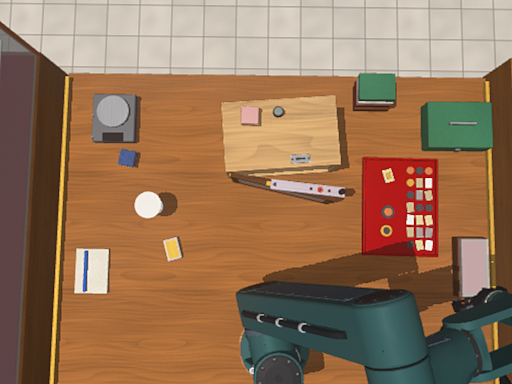

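```bash
python3 - <<'E'
import cv2
a=cv2.imread('pics/top0.png')[130:290,170:350]; cv2.imwrite('pics/topz.png',cv2.resize(a,(720,600)[:2] if 0 else (675,600),interpolation=cv2.INTER_CUBIC))
a=cv2.imread('pics/side0.png')[90:250,190:390]; cv2.imwrite('pics/sidez.png',cv2.resize(a,(750,600),interpolation=cv2.INTER_CUBIC))
E
```

```text
(no output)
```

View pics/topz.png

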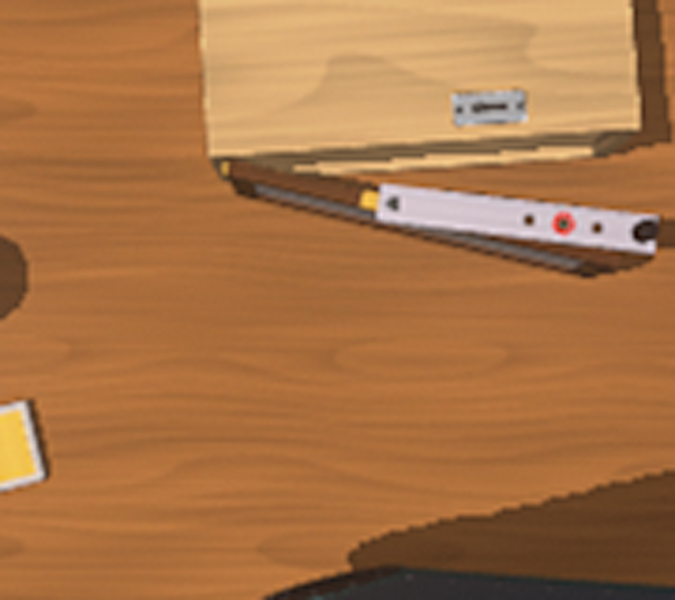

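View pics/sidez.png

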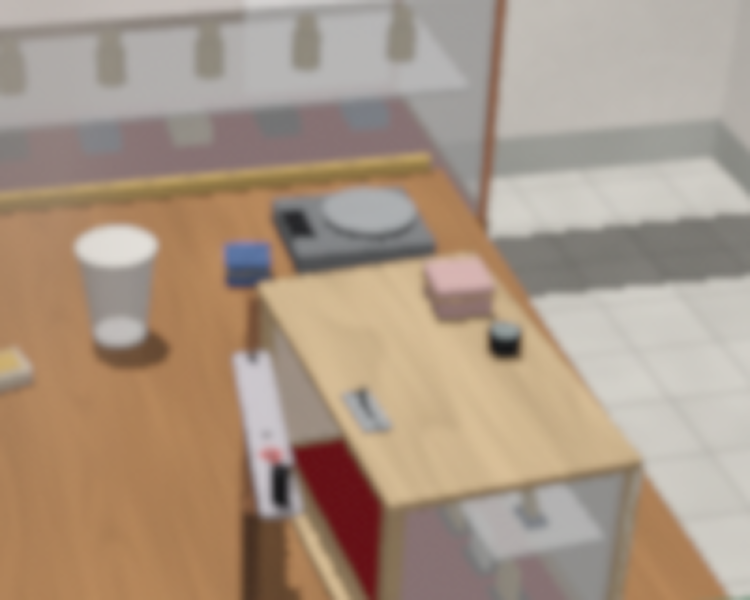

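```bash
cat > h.py <<'E'
import numpy as np, cv2
from plant import viewer,bot
def ray(n,u,v,z):
    c=viewer.camera_info(n);R=c['R'];t=c['t'];C=-R.T@t
    d=R.T@np.array([(u-c['cx'])/c['fx'],(v-c['cy'])/c['fy'],1]);return C+d*(z-C[2])/d[2]
def proj(n,X):
    c=viewer.camera_info(n);p=c['R']@np.asarray(X)+c['t'];return np.array([c['fx']*p[0]/p[2]+c['cx'],c['fy']*p[1]/p[2]+c['cy']])
def crop(n,f,x0,y0,x1,y1,k):
    a=cv2.imread(f)[y0:y1,x0:x1]; cv2.imwrite(n,cv2.resize(a,None,fx=k,fy=k,interpolation=cv2.INTER_CUBIC))
E
python3 - <<'E'
from h import *
crop('pics/tp.png','pics/top0.png',280,145,350,205,10)
crop('pics/sp.png','pics/side0.png',245,175,305,230,12)
p=cv2.imread('pics/top0.png');hsv=cv2.cvtColor(p,cv2.COLOR_BGR2HSV)
m=((hsv[...,0]<8)|(hsv[...,0]>172))&(hsv[...,1]>110)&(hsv[...,2]>120)
ys,xs=np.where(m[180:200,305:335]);u,v=xs.mean()+305,ys.mean()+180
print('red',u,v,ray('top',u,v,.213))
p2=cv2.imread('pics/side0.png');hsv=cv2.cvtColor(p2,cv2.COLOR_BGR2HSV)
m=((hsv[...,0]<8)|(hsv[...,0]>172))&(hsv[...,1]>80)&(hsv[...,2]>120)
ys,xs=np.where(m[200:222,252:268]);u,v=xs.mean()+252,ys.mean()+200
print('red side',u,v,ray('side',u,v,.213))
print('pivot',ray('top',274.8,184.1,.213))
# plate: grey, low sat
for n,img,z in(('top',p,.204),):
    h=cv2.cvtColor(img,cv2.COLOR_BGR2HSV); mm=((h[...,1]<60)).astype(np.uint8); mm[:150]=0;mm[168:]=0;mm[:,:285]=0;mm[:,316:]=0
    ys,xs=np.where(mm); r=cv2.minAreaRect(np.c_[xs,ys].astype(np.float32)); print(r,xs.size, ray(n,*r[0],z)); b=cv2.boxPoints(r); print([ray(n,*q,z)[:2].round(4) for q in b])
# roof contour
h=cv2.cvtColor(p,cv2.COLOR_BGR2HSV)
print(h[130,260],h[140,210],h[110,300],h[190,200])
E
```

```text
red 319.9 189.05 [ 0.51903925 -0.12816582  0.213     ]
red side 262.2 211.4 [ 0.523168   -0.13240473  0.213     ]
pivot [0.53265589 0.00994911 0.213     ]
((300.01995849609375, 158.29869079589844), (8.314876556396484, 19.689624786376953), 86.18592071533203) 158 [ 0.61463128 -0.06773311  0.204     ]
[array([ 0.6252, -0.0364]), array([ 0.63  , -0.0973]), array([ 0.6041, -0.099 ]), array([ 0.5993, -0.0383])]
[ 17 115 226] [ 13 167 185] [ 16 119 207] [ 13 167 165]
```

View pics/tp.png

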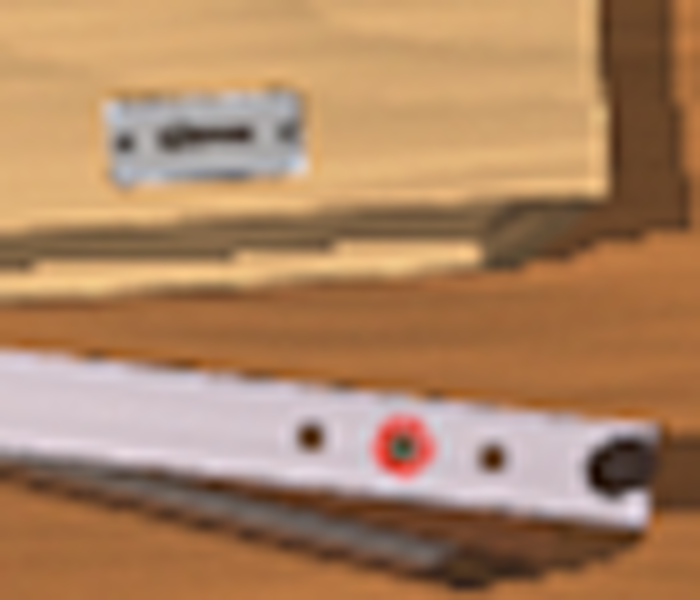

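View pics/sp.png

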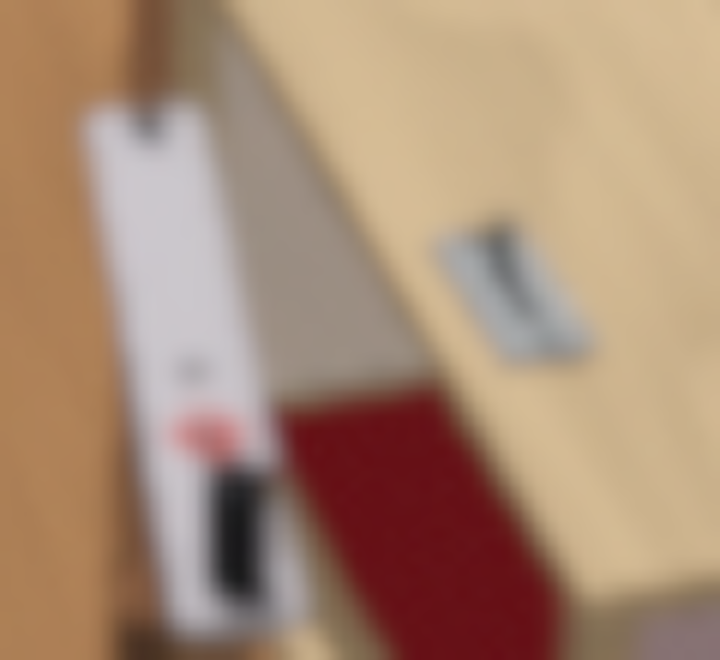

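```bash
python3 - <<'E'
from h import *
for n in('top','side'):
    c=viewer.camera_info(n);print(n,-c['R'].T@c['t'])
p=cv2.imread('pics/top0.png');h=cv2.cvtColor(p,cv2.COLOR_BGR2HSV)
m=((h[...,1]<140)&(h[...,2]>185)&(h[...,0]>12)&(h[...,0]<28)).astype(np.uint8)
m[:,:215]=0;m[:,350:]=0;m[:90]=0;m[185:]=0
cs,_=cv2.findContours(m,cv2.RETR_EXTERNAL,cv2.CHAIN_APPROX_NONE);k=max(cs,key=cv2.contourArea)
k=cv2.convexHull(k)
W=np.array([ray('top',*q[0],.2)[:2] for q in k],np.float32)
r=cv2.minAreaRect(W);print(r,cv2.boxPoints(r))
# peg/slot dark pixels
g=cv2.cvtColor(p,cv2.COLOR_BGR2GRAY);print(g[153:164,289:312])
g=cv2.cvtColor(cv2.imread('pics/side0.png'),cv2.COLOR_BGR2GRAY);print(g[189:208,278:298])
E
```

```text
top [0.39743744 0.05442435 1.666579  ]
side [ 0.25964253 -1.26088843  1.04444944]
((0.6956537961959839, -0.0060416460037231445), (0.2190432995557785, 0.3602367043495178), 4.528566360473633) [[ 0.57225263  0.16486698]
 [ 0.6006955  -0.1942451 ]
 [ 0.81905496 -0.17695028]
 [ 0.7906121   0.18216181]]
[[172 173 173 176 177 179 179 178 177 177 178 178 180 179 176 176 178 164
  151 160 170 179 176]
 [171 170 157 145 152 143 143 156 158 170 173 166 170 186 189 178 184 169
  153 160 151 155 172]
 [169 191 185 153 160 155 153 164 163 171 173 168 169 180 181 175 177 175
  171 173 153 149 169]
 [172 190 192 173 175 175 178 179 170 170 181 178 176 176 175 174 171 170
  171 169 145 148 172]
 [174 181 182 176 173 173 167 149 129 120 135 142 141 140 132 126 154 175
  155 120 113 147 174]
 [175 179 156 120 149 179 145  87  79  67  55  65  66  66  55  58 132 178
  147  95 112 164 175]
 [177 174 130  69 132 181 152  92  77 104 111 126 141 139 137 136 154 171
  162 146 143 165 179]
 [184 180 157 145 160 176 170 155 148 160 164 170 177 176 175 173 171 168
  170 168 177 185 179]
 [187 179 169 176 174 174
[... 1182 characters left out ...]
 186 185
  185 185]
 [141 160 179 187 184 175 167 167 163 148 136 146 163 175 182 184 185 185
  185 185]
 [137 149 170 184 187 180 171 168 167 159 149 149 159 170 176 179 182 184
  184 184]
 [139 141 158 177 187 185 178 171 168 167 163 157 155 161 168 172 178 183
  184 183]
 [142 139 146 166 182 186 183 175 169 168 165 157 149 151 158 164 172 180
  184 183]
 [142 138 137 151 172 184 186 181 172 165 162 157 149 147 151 158 169 179
  183 184]
 [134 130 126 133 156 177 186 185 177 171 168 166 162 159 160 165 174 180
  183 184]
 [114 109 104 111 136 164 181 186 185 183 182 180 178 175 174 175 179 182
  183 184]
 [ 87  80  77  85 113 147 172 184 188 189 190 188 186 183 181 180 180 182
  183 183]]
```

```bash
cat >> h.py <<'E'
CC=np.array([.6955,-.0060]);YAW=.079
RC=np.array([[np.cos(YAW),-np.sin(YAW)],[np.sin(YAW),np.cos(YAW)]])
def c2w(p): return CC+RC@np.asarray(p)
def w2c(p): return RC.T@(np.asarray(p)[:2]-CC)
H=c2w([-.118,.165]); S=c2w([-.085,-.055])
def fk(door,br,lift): # br: bar world heading; returns pivot
    pass
def solve_hole(target,lift=0):
    """hole xy world -> door, pivot, bar dir, knob xyz"""
    r=.141*np.cos(lift); v=target-H; D=np.hypot(*v)
    a=np.arccos((.14**2+D**2-r**2)/(2*.14*D)); th=np.arctan2(v[1],v[0])-a
    P=H+.14*np.array([np.cos(th),np.sin(th)]); d=(target-P)/r
    return finish(P,d,lift,th)
def finish(P,d,lift,th):
    L=.205*np.cos(lift)-.039*np.sin(lift)
    k=P+d*L; z=.208+.205*np.sin(lift)+.039*np.cos(lift)
    door=-np.pi/2+YAW-th
    return dict(door=door,P=P,d=d,head=np.arctan2(d[1],d[0]),knob=np.r_[k,z],hole=P+d*.141*np.cos(lift))
E
python3 - <<'E'
from h import *
print('H',H,'S',S)
for z in(.204,.212,.219):print(z,w2c(ray('top',296.7,157.9,z))*1e3-[-85,-55])
for v in (193,194,195,196,200): print('side',v,w2c(ray('side',286.2,v,.219))*1e3-[-85,-55],w2c(ray('side',286.2,v,.204))*1e3-[-85,-55])
P=ray('top',274.3,183.6,.213)[:2];print('pivot',P,np.hypot(*(P-H)))
r=ray('top',319.9,189.05,.213)[:2];print(np.hypot(*(r-P)))
v=P-H;print('door',-np.pi/2+YAW-np.arctan2(v[1],v[0]))
d=(r-P)/np.hypot(*(r-P));print('head',np.arctan2(d[1],d[0]),'knob',P+.205*d)
k=P+.205*d
print('knob px',proj('top',[*k,.247]),proj('top',[*k,.213]),proj('side',[*k,.247]),proj('side',[*k,.213]))
for l in(0,.08,.15):print(l,solve_hole(c2w([-.085,-.047]),l))
E
```

```text
H [0.56484658 0.14917308] S [ 0.61510559 -0.06753648]
0.204 [ 1.44613905 10.00800632]
0.212 [ 0.30398937 10.71224369]
0.219 [-0.6953916  11.32845139]
side 193 [2.64724398 8.67827389] [10.84602168 29.94406913]
side 194 [0.73669112 3.29988963] [ 8.90075041 24.46794932]
side 195 [-1.16175606 -2.04441598] [ 6.9678048  19.02652742]
side 196 [-3.04821224 -7.35496581] [ 5.0470681  13.61947471]
side 200 [-10.47637074 -28.26592383] [-2.5160743  -7.67147553]
pivot [0.53417571 0.01149335] 0.14105463830589102
0.14047702802061782
door 0.29819061721709184
head -1.6787563001148145 knob [ 0.51208688 -0.19231314]
knob px [342.79691987 190.68325502] [340.86942976 191.55621474] [263.15021804 214.17283019] [262.98656075 223.69913425]
0 {'door': np.float64(0.5506224743454518), 'P': array([0.50124007, 0.02445655]), 'd': array([ 0.80307925, -0.59587223]), 'head': np.float64(-0.6383513170062722), 'knob': array([ 0.66587132, -0.09769725,  0.247     ]), 'hole': array([ 0.61447424, -0.05956143])}
0.08 {'door': np.float64(0.547354984166535), 'P': array([0.50164792, 0.02424939]), 'd': array([ 0.80275415, -0.59631013]), 'head': np.float64(-0.6388967057503844), 'knob': array([ 0.66318427, -0.09574472,  0.26325778]), 'hole': array([ 0.61447424, -0.05956143])}
0.15 {'door': np.float64(0.5391409944337398), 'P': array([0.50267616, 0.02373449]), 'd': array([ 0.80189867, -0.59746006]), 'head': np.float64(-0.6403299545277491), 'knob': array([ 0.66054594, -0.09388746,  0.27719689]), 'hole': array([ 0.61447424, -0.05956143])}
```

```bash
cat >> h.py <<'E'
from scipy.spatial.transform import Rotation as Ro
def T():
    s=bot.get_state();q=s['tool_rot'];return s,Ro.from_quat([q[1],q[2],q[3],q[0]]).as_matrix()
def goto(xyz,ang):
    """ang: world heading wanted for tool y (mod pi)"""
    s,R=T();d=R.T@(np.asarray(xyz)-s['position'])*100
    cur=np.arctan2(R[1,1],R[0,1]);dw=(ang-cur+np.pi/2)%np.pi-np.pi/2
    print('t',s['t'],'pos',s['position'].round(4),'F',s['force'].round(2),'w',round(s['gripper_width'],4),'j',s['joints'].round(2))
    print('x tool',R[:,0].round(3),'cur y head',round(cur,3))
    print('shift cm',d.round(2),'turn',round(-dw,3),'(about tool x down)')
E
python3 - <<'E'
from h import *
goto([.513,-.193,.30],-1.679+np.pi/2)
E
```

```text
t 0.1 pos [ 0.2094 -0.5616  0.2385] F [-0.49  0.33  0.27] w 0.0856 j [-1.33  0.36  1.51 -0.    1.27 -0.12]
x tool [-0.     0.002 -1.   ] cur y head -1.214
shift cm [ -6.1  -23.95 -41.32] turn -1.106 (about tool x down)
```

```bash
python3 -m pendant '[[[-1.2,0,0],-0.184,8.5],[[-1.2,0,0],-0.184,8.5],[[-1.2,0,0],-0.184,8.5],[[-1.2,0,0],-0.184,8.5],[[-1.2,0,0],-0.184,8.5],[[-1.2,0,0],-0.184,8.5]]' 25; python3 - <<'E'
from h import *
goto([.513,-.193,.30],-1.679+np.pi/2)
E
```

```text
t: 0.85
position: [0.2087, -0.5588, 0.308]
tool_rot: [0.474, 0.523, 0.482, -0.519]
force: [0.2, 1.1, 0.1]
gripper_width: 0.0849
t 0.85 pos [ 0.2087 -0.5588  0.308 ] F [0.19 1.12 0.05] w 0.0849 j [-1.33  0.31  1.41 -0.    1.43 -1.24]
x tool [-0.003  0.011 -1.   ] cur y head -0.086
shift cm [  1.13  27.16 -39.06] turn 0.022 (about tool x down)
```

```bash
python3 -m pendant '[[[0,3.4,-4.9],0,8.5],[[0,3.4,-4.9],0,8.5],[[0,3.4,-4.9],0,8.5],[[0,3.4,-4.9],0,8.5],[[0,3.4,-4.9],0,8.5],[[0,3.4,-4.9],0,8.5],[[0,2.5,-3.5],0,8.5],[[0,0,0],0,8.5]]'; python3 - <<'E'
from h import *
goto([.513,-.193,.30],-1.679+np.pi/2)
E
```

```text
t: 1.85
position: [0.471, -0.2419, 0.3086]
tool_rot: [0.474, 0.523, 0.482, -0.519]
force: [0.3, -0.2, -0.4]
gripper_width: 0.0851
t 1.85 pos [ 0.471  -0.2419  0.3086] F [ 0.29 -0.15 -0.42] w 0.0851 j [-0.61  0.2   1.56  0.01  1.39 -0.53]
x tool [-0.004  0.012 -1.   ] cur y head -0.086
shift cm [ 0.9   3.76 -5.22] turn 0.022 (about tool x down)
```

```bash
python3 -m pendant '[[[0,1.9,-2.6],0.02,8.5],[[0,1.9,-2.6],0,8.5],[[0,0,0],0,8.5]]'; python3 - <<'E'
from h import *
goto([.513,-.193,.228],-1.679+np.pi/2)
p,d=viewer.grab_frame('side');cv2.imwrite('pics/s1.png',p[:,:,::-1]);crop('pics/s1z.png','pics/s1.png',220,150,320,230,7)
p,d=viewer.grab_frame('top');cv2.imwrite('pics/t1.png',p[:,:,::-1]);crop('pics/t1z.png','pics/t1.png',260,130,360,220,6)
E
```

```text
t: 2.22
position: [0.5132, -0.1943, 0.3079]
tool_rot: [0.468, 0.527, 0.477, -0.525]
force: [0.6, -0.5, 0.4]
gripper_width: 0.0851
t 2.225 pos [ 0.5132 -0.1943  0.3079] F [ 0.62 -0.48  0.37] w 0.0851 j [-0.49  0.23  1.52  0.01  1.4  -0.39]
x tool [-0.007  0.011 -1.   ] cur y head -0.108
shift cm [ 7.99  0.03 -0.04] turn 0.0 (about tool x down)
```

View pics/s1z.png

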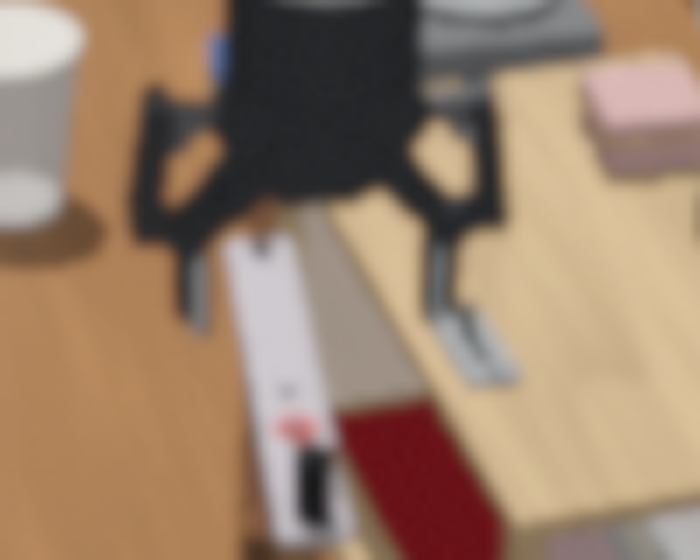

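View pics/t1z.png

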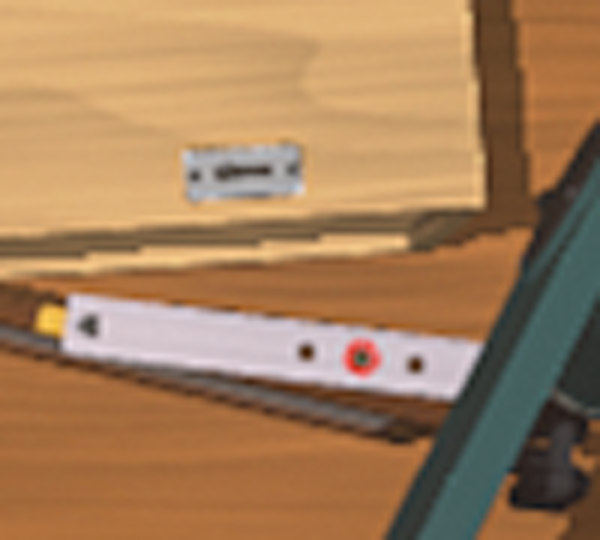

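```bash
python3 -m pendant '[[[4,0,0],0,8.5],[[2.5,0,0],0,8.5],[[1.0,0,0],0,8.5],[[0.3,0,0],0,8.5]]'; python3 - <<'E'
from h import *
goto([.513,-.193,.229],-1.679+np.pi/2)
p,d=viewer.grab_frame('side');cv2.imwrite('pics/s2.png',p[:,:,::-1]);crop('pics/s2z.png','pics/s2.png',220,150,320,230,7)
E
```

```text
t: 2.82
position: [0.5091, -0.1997, 0.2291]
tool_rot: [0.467, 0.528, 0.474, -0.528]
force: [-0.6, 0.6, -0.5]
gripper_width: 0.085
t 2.825 pos [ 0.5091 -0.1997  0.2291] F [-0.56  0.58 -0.5 ] w 0.085 j [-0.5   0.3   1.63  0.    1.22 -0.39]
x tool [-0.007  0.008 -1.   ] cur y head -0.114
shift cm [ 0.01  0.31 -0.71] turn -0.006 (about tool x down)
```

View pics/s2z.png

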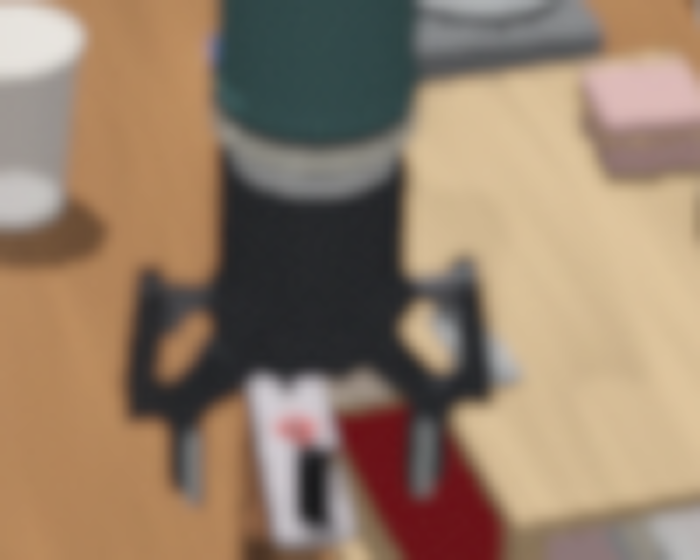

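```bash
python3 -m pendant '[[[0,0.4,-0.5],0,8.5],[[0,0.1,-0.2],0,5],[[0,0,0],0,1.2],[[0,0,0],0,1.2],[[0,0,0],0,1.2],[[0,0,0],0,1.2],[[0,0,0],0,1.2]]' 40; python3 - <<'E'
from h import *
goto([.513,-.193,.229],-1.679+np.pi/2)
p,d=viewer.grab_frame('side');cv2.imwrite('pics/s3.png',p[:,:,::-1]);crop('pics/s3z.png','pics/s3.png',220,150,320,230,7)
E
```

```text
t: 3.75
position: [0.517, -0.1937, 0.2319]
tool_rot: [0.469, 0.528, 0.473, -0.527]
force: [-0.3, -1.0, 0.6]
gripper_width: 0.0163
t 3.75 pos [ 0.517  -0.1937  0.2319] F [-0.27 -1.05  0.64] w 0.0163 j [-0.49  0.3   1.62  0.    1.23 -0.37]
x tool [-0.002  0.005 -1.   ] cur y head -0.114
shift cm [ 0.29 -0.4  -0.03] turn -0.006 (about tool x down)
```

View pics/s3z.png

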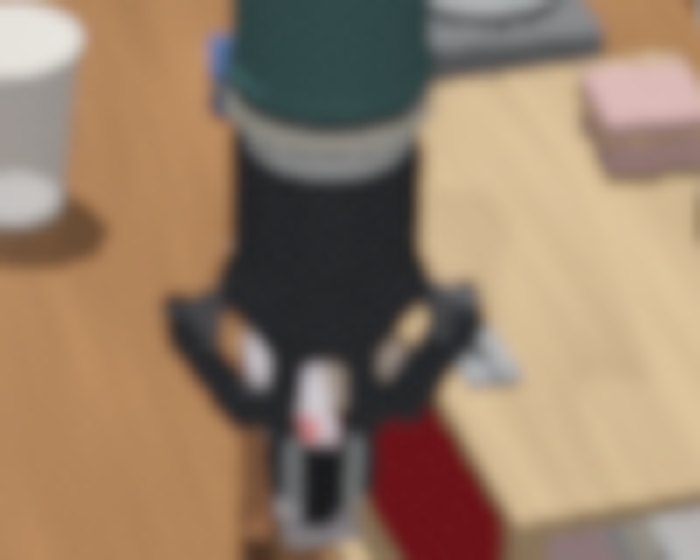

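```bash
python3 -m pendant '[[[-0.8,0,-0.1],0,1.2],[[-0.8,0,-0.15],0,1.2],[[-0.8,0,-0.2],0,1.2],[[-0.8,0,-0.2],0,1.2],[[0,0,0],0,1.2]]'; python3 - <<'E'
from h import *
goto([.513,-.193,.229],-1.679+np.pi/2)
p,d=viewer.grab_frame('side');cv2.imwrite('pics/s4.png',p[:,:,::-1]);crop('pics/s4z.png','pics/s4.png',220,150,320,230,7)
p,d=viewer.grab_frame('top');cv2.imwrite('pics/t4.png',p[:,:,::-1]);crop('pics/t4z.png','pics/t4.png',260,130,360,220,6)
E
```

```text
t: 4.42
position: [0.5168, -0.1853, 0.2648]
tool_rot: [0.468, 0.528, 0.474, -0.527]
force: [-0.5, 1.9, -3.3]
gripper_width: 0.0164
t 4.425 pos [ 0.5168 -0.1853  0.2648] F [-0.53  1.85 -3.28] w 0.0164 j [-0.47  0.27  1.58  0.01  1.3  -0.36]
x tool [-0.005  0.008 -1.   ] cur y head -0.113
shift cm [ 3.58 -0.27  0.83] turn -0.005 (about tool x down)
```

View pics/s4z.png

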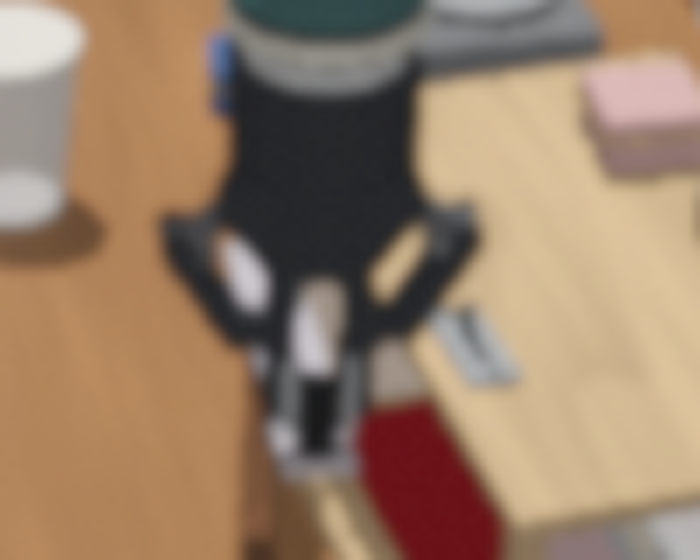

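View pics/t4z.png

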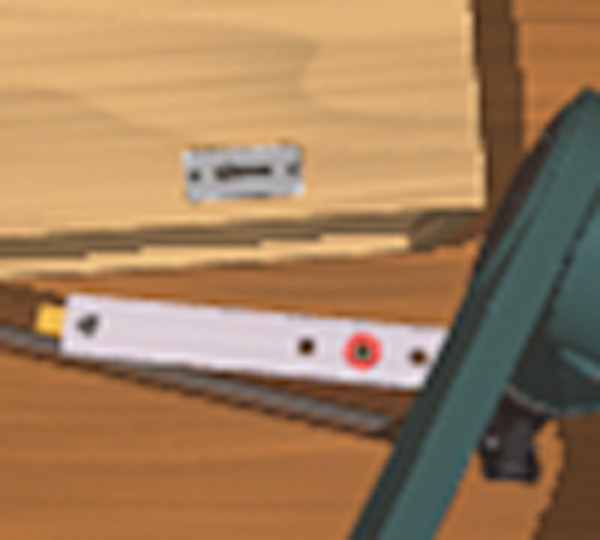

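```bash
cat >> h.py <<'E'
GH=.028
def tcp_model(door,head,lift):
    th=-np.pi/2+YAW-door;P=H+.14*np.array([np.cos(th),np.sin(th)]);d=np.array([np.cos(head),np.sin(head)])
    L=.205*np.cos(lift)-GH*np.sin(lift);return P+d*L
def invert(xy,lift):
    L=.205*np.cos(lift)-GH*np.sin(lift);v=xy-H;D=np.hypot(*v)
    a=np.arccos(min(1,(.14**2+D**2-L**2)/(.28*D)));th=np.arctan2(v[1],v[0])-a
    P=H+.14*np.array([np.cos(th),np.sin(th)]);d=(xy-P)/L
    return -np.pi/2+YAW-th,np.arctan2(d[1],d[0]),P+d*.141*np.cos(lift)
E
python3 - <<'E'
from h import *
l=.16
s,R=T();x=s['position'][:2]
print(tcp_model(.298,-1.667,l),x,np.hypot(*(x-H)))
print(invert(x,l))
t=solve_hole(c2w([-.085,-.046]),l);print(t['door'],t['head'])
prev=tcp_model(.298,-1.66,l)
for i in range(0,9):
    f=i/8;w=tcp_model(.298+f*(t['door']-.298),-1.66+f*(t['head']+1.66),l);print(i,w.round(4),((w-prev)*100).round(2),np.hypot(*(w-prev)).round(4));prev=w
E
```

```text
[ 0.51541974 -0.18448855] [ 0.51664288 -0.18546902] 0.3380960424174952
(np.float64(0.22206149319576252), np.float64(-1.7138578199906593), array([ 0.52502247, -0.12729578]))
0.5423253795013123 -0.6343568488992211
0 [ 0.5168 -0.1846] [0. 0.] 0.0
1 [ 0.538  -0.1843] [2.12 0.04] 0.0212
2 [ 0.5591 -0.1805] [2.11 0.37] 0.0214
3 [ 0.5797 -0.1735] [2.06 0.71] 0.0218
4 [ 0.5994 -0.1632] [1.97 1.03] 0.0222
5 [ 0.6178 -0.1498] [1.84 1.34] 0.0227
6 [ 0.6345 -0.1335] [1.67 1.63] 0.0233
7 [ 0.6492 -0.1146] [1.47 1.89] 0.024
8 [ 0.6617 -0.0934] [1.25 2.13] 0.0246
```

```bash
python3 -m pendant '[[[0,1.1,-0.14],-0.064,1.2],[[0,1.1,-0.14],-0.064,1.2],[[0,1.1,-0.14],-0.064,1.2],[[0,1.1,-0.14],-0.064,1.2],[[0,1.1,-0.14],-0.064,1.2],[[0,1.1,-0.14],-0.064,1.2],[[0,0,0],0,1.2]]'; python3 - <<'E'
from h import *
goto([.5797,-.1735,.264],-1.275+np.pi/2)
s,R=T();print(invert(s['position'][:2],.16))
p,d=viewer.grab_frame('top');cv2.imwrite('pics/t5.png',p[:,:,::-1]);crop('pics/t5z.png','pics/t5.png',240,130,360,230,6)
E
```

```text
t: 5.4
position: [0.5866, -0.1786, 0.2645]
tool_rot: [0.564, 0.427, 0.564, -0.426]
force: [0.3, 2.5, -3.2]
gripper_width: 0.0162
t 5.4 pos [ 0.5866 -0.1786  0.2645] F [ 0.31  2.49 -3.24] w 0.0162 j [-0.41  0.36  1.45  0.    1.34 -0.69]
x tool [ 0.001  0.001 -1.   ] cur y head 0.277
shift cm [ 0.05 -0.52 -0.68] turn -0.019 (about tool x down)
(np.float64(0.2951596463056576), np.float64(-1.3060596721836937), array([ 0.57124149, -0.12191844]))
```

View pics/t5z.png

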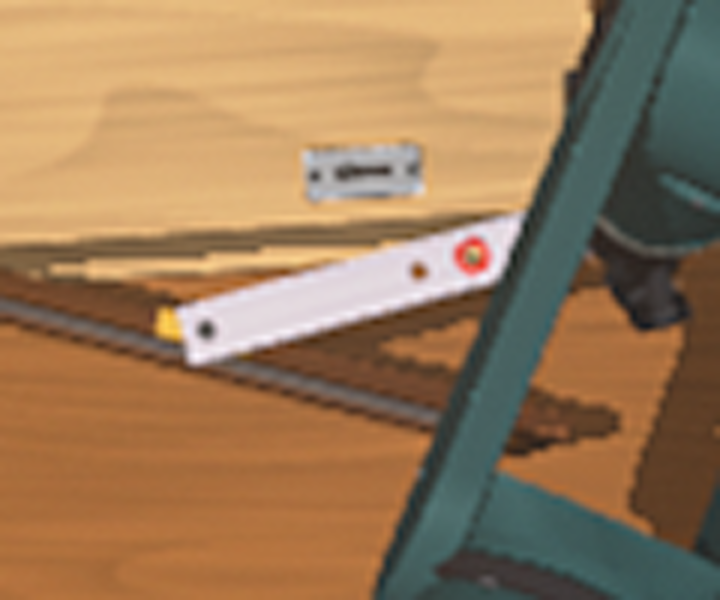

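```bash
python3 -m pendant '[[[0,1.0,-0.45],-0.064,1.2],[[0,1.0,-0.45],-0.064,1.2],[[0,1.1,-0.35],-0.064,1.2],[[0,1.1,-0.3],-0.064,1.2],[[0,1.1,-0.25],-0.064,1.2],[[0,0,0],0,1.2]]'; python3 - <<'E'
from h import *
goto(tcp_model(.5423,-.634,.16).tolist()+[.264],-.634+np.pi/2)
s,R=T();print(invert(s['position'][:2],.16))
E
```

```text
t: 6.2
position: [0.6274, -0.1462, 0.2654]
tool_rot: [0.627, 0.329, 0.623, -0.334]
force: [0.3, 1.7, -3.5]
gripper_width: 0.0163
t 6.2 pos [ 0.6274 -0.1462  0.2654] F [ 0.25  1.69 -3.54] w 0.0163 j [-0.33  0.4   1.38 -0.01  1.36 -0.93]
x tool [ 0.002 -0.008 -1.   ] cur y head 0.595
shift cm [ 0.1   5.81 -2.46] turn -0.342 (about tool x down)
(np.float64(0.4309290997274562), np.float64(-0.9766425014421425), array([ 0.59451199, -0.09758971]))
```

```bash
python3 -m pendant '[[[0,1.2,-0.32],-0.07,1.2],[[0,1.2,-0.3],-0.07,1.2],[[0,1.2,-0.28],-0.07,1.2],[[0,1.2,-0.28],-0.07,1.2],[[0,0.8,-0.15],-0.06,1.2],[[0,0,0],0,1.2]]'; python3 - <<'E'
from h import *
goto(tcp_model(.5423,-.634,.16).tolist()+[.264],-.634+np.pi/2)
s,R=T();print(invert(s['position'][:2],.16))
for n in('top','side'):
    p,d=viewer.grab_frame(n);cv2.imwrite(f'pics/{n}6.png',p[:,:,::-1])
crop('pics/t6z.png','pics/top6.png',240,120,360,210,6);crop('pics/s6z.png','pics/side6.png',230,140,330,220,7)
E
```

```text
t: 6.95
position: [0.659, -0.1033, 0.2656]
tool_rot: [0.673, 0.22, 0.668, -0.227]
force: [1.0, 0.3, -2.3]
gripper_width: 0.0164
t 6.95 pos [ 0.659  -0.1033  0.2656] F [ 0.99  0.34 -2.26] w 0.0164 j [-0.25  0.43  1.32 -0.01  1.38 -1.18]
x tool [ 0.003 -0.012 -1.   ] cur y head 0.928
shift cm [ 0.15  0.96 -0.38] turn -0.009 (about tool x down)
(np.float64(0.5133901681200552), np.float64(-0.686476499151578), array([ 0.61359481, -0.06605123]))
```

View pics/t6z.png

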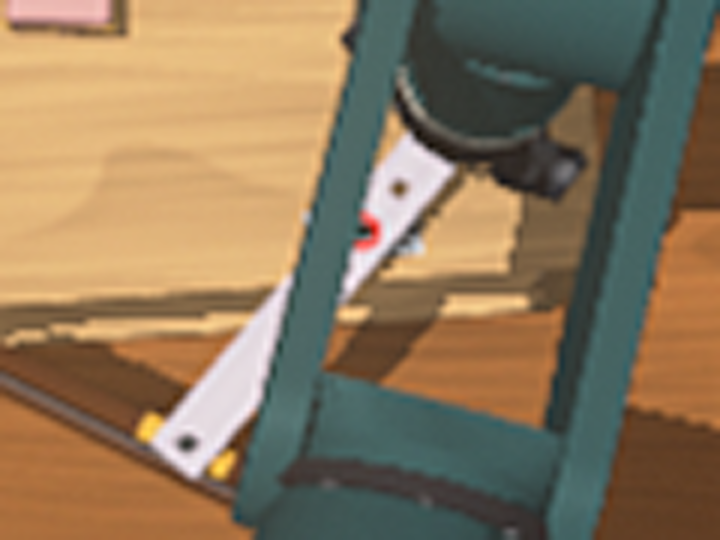

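View pics/s6z.png

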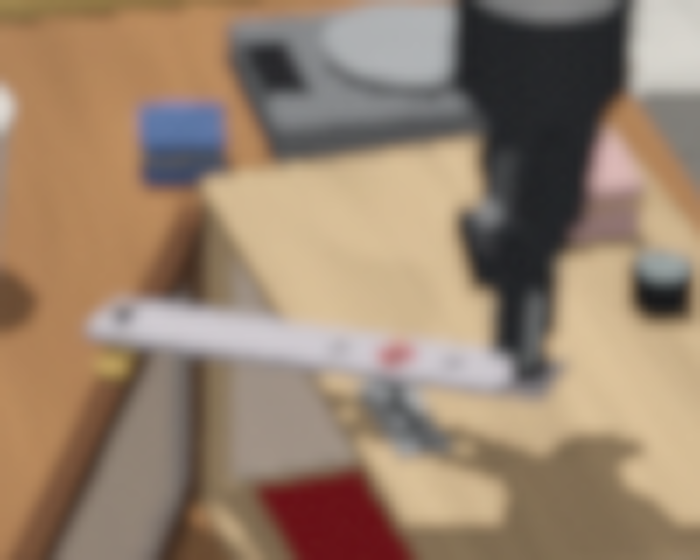

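```bash
python3 - <<'E'
from h import *
z=.2355
print('top',ray('top',300.2,158,z),'side',ray('side',286.4,189.9,z))
q=c2w([-.085,-.046]);print('peg assumed',q)
# least-squares triangulation of peg top from both views
from scipy.optimize import least_squares
for zt in(.214,.219):
  print(proj('side',[*q,zt]),proj('top',[*q,zt]))
E
```

```text
top [ 0.61087346 -0.0656444   0.2355    ] side [ 0.61508247 -0.06586395  0.2355    ]
peg assumed [ 0.61439533 -0.05856455]
[285.30947308 194.39572868] [297.31257542 157.86501991]
[285.37224084 193.07380866] [297.44046674 157.62515106]
```

```bash
python3 -m pendant '[[[0,0.5,-0.2],0,1.2],[[0,0.4,-0.15],0,1.2],[[0,0,0],0,1.2]]'; python3 - <<'E'
from h import *
def aim(ly,lx=0):
    s,R=T();z=s['position'][2];l=np.arcsin((z-.2319)/.205)
    t=solve_hole(c2w([-.085+lx,-.055+ly]),l)
    goto(tcp_model(t['door'],t['head'],l).tolist()+[z],t['head']+np.pi/2)
    i=invert(s['position'][:2],l);print('lift',l,'hole local mm',(w2c(i[2])*1e3+[85,55]).round(2),'door',i[0])
aim(.0093)
E
cat >> h.py <<'E'
def aim(ly,lx=0):
    s,R=T();z=s['position'][2];l=np.arcsin((z-.2319)/.205)
    t=solve_hole(c2w([-.085+lx,-.055+ly]),l)
    goto(tcp_model(t['door'],t['head'],l).tolist()+[z],t['head']+np.pi/2)
    i=invert(s['position'][:2],l);print('lift',l,'hole local mm',(w2c(i[2])*1e3+[85,55]).round(2),'door',i[0])
E
```

```text
t: 7.42
position: [0.6607, -0.096, 0.2658]
tool_rot: [0.673, 0.22, 0.668, -0.229]
force: [-0.1, -2.4, -2.8]
gripper_width: 0.0164
t 7.425 pos [ 0.6607 -0.096   0.2658] F [-0.1  -2.41 -2.78] w 0.0164 j [-0.24  0.43  1.32 -0.01  1.38 -1.16]
x tool [ 0.002 -0.015 -1.   ] cur y head 0.925
shift cm [-0.    0.3  -0.12] turn -0.013 (about tool x down)
lift 0.16594117675034087 hole local mm [-0.48  6.96] door 0.5341705867106781
```

```bash
python3 -m pendant '[[[0.5,0.3,-0.05],0,1.2],[[0.5,0.1,0.05],0,1.2],[[0,0,0],0,1.2]]'; python3 - <<'E'
from h import *
aim(.0093)
for n in('top','side'):
    p,d=viewer.grab_frame(n);cv2.imwrite(f'pics/{n}7.png',p[:,:,::-1])
crop('pics/t7z.png','pics/top7.png',270,130,330,180,11);crop('pics/s7z.png','pics/side7.png',260,170,320,220,11)
E
```

```text
t: 7.8
position: [0.6641, -0.0928, 0.2564]
tool_rot: [0.674, 0.22, 0.667, -0.229]
force: [-0.2, -0.2, 1.1]
gripper_width: 0.0166
t 7.8 pos [ 0.6641 -0.0928  0.2564] F [-0.18 -0.22  1.14] w 0.0166 j [-0.23  0.44  1.33 -0.01  1.36 -1.16]
x tool [ 0.005 -0.015 -1.   ] cur y head 0.924
shift cm [ 0.   -0.15 -0.04] turn -0.015 (about tool x down)
lift 0.11995250306805709 hole local mm [0.98 9.84] door 0.5465905719294823
```

View pics/t7z.png

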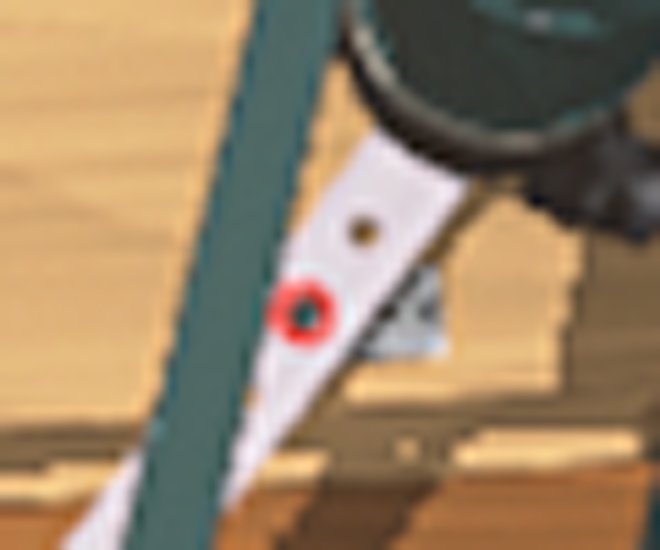

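View pics/s7z.png

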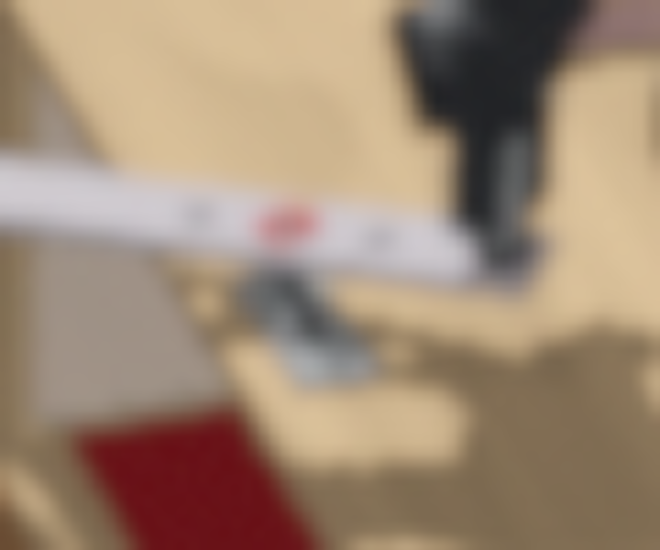

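```bash
python3 - <<'E'
from h import *
f=lambda n,u,v,z:(w2c(ray(n,u,v,z))*1e3+[85,55]).round(2)
p=cv2.imread('pics/top7.png').astype(int);m=(p[...,2]-p[...,1]>60)&(p[...,2]-p[...,0]>60);ys,xs=np.where(m[150:167,290:305]);u,v=xs.mean()+290,ys.mean()+150
print(u,v,f('top',u,v,.2295),'peg',f('top',296.7,157.9,.217))
p=cv2.imread('pics/side7.png').astype(int);m=(p[...,2]-p[...,1]>40)&(p[...,2]-p[...,0]>40);ys,xs=np.where(m[183:197,275:297]);u,v=xs.mean()+275,ys.mean()+183
print(u,v,f('side',u,v,.2295),'peg',f('side',286.2,194.5,.217))
E
```

```text
297.1034482758621 158.0 [-2.58 11.05] peg [-0.41 11.15]
285.7142857142857 189.57142857142858 [ 2.   12.68] peg [0.87 3.44]
```

```bash
python3 -m pendant '[[[0.25,-0.05,0.0],0,1.2],[[0.25,0,0.05],0,1.2],[[0.2,0,0.05],0,1.2],[[0.1,0,0.02],0,1.2]]'; python3 - <<'E'
from h import *
aim(.0093)
E
```

```text
t: 8.4
position: [0.6652, -0.094, 0.2489]
tool_rot: [0.674, 0.22, 0.667, -0.229]
force: [0.9, -0.7, 1.9]
gripper_width: 0.0164
t 8.4 pos [ 0.6652 -0.094   0.2489] F [ 0.88 -0.69  1.87] w 0.0164 j [-0.24  0.45  1.34 -0.01  1.34 -1.16]
x tool [ 0.006 -0.015 -1.   ] cur y head 0.924
shift cm [-0.   -0.11 -0.07] turn -0.016 (about tool x down)
lift 0.08311764170852248 hole local mm [1.08 9.44] door 0.5479797616235638
```

```bash
python3 -m pendant '[[[0.15,-0.05,-0.05],0,1.2],[[0.15,0,0.0],0,1.2],[[0,0,0],0,1.2]]'; python3 - <<'E'
from h import *
aim(.0093)
E
```

```text
t: 8.78
position: [0.6654, -0.0943, 0.2476]
tool_rot: [0.675, 0.221, 0.666, -0.229]
force: [-0.4, -0.1, 4.3]
gripper_width: 0.0162
t 8.775 pos [ 0.6654 -0.0943  0.2476] F [-0.41 -0.15  4.27] w 0.0162 j [-0.24  0.45  1.34 -0.01  1.34 -1.16]
x tool [ 0.009 -0.015 -1.   ] cur y head 0.924
shift cm [-0.   -0.1  -0.08] turn -0.016 (about tool x down)
lift 0.07678238515882709 hole local mm [1.06 9.31] door 0.5479854223127332
```

```bash
python3 - <<'E'
from h import *
for n in('top','side'):
    p,d=viewer.grab_frame(n);cv2.imwrite(f'pics/{n}8.png',p[:,:,::-1])
crop('pics/t8z.png','pics/top8.png',285,145,315,170,24);crop('pics/s8z.png','pics/side8.png',270,180,300,205,24)
f=lambda n,u,v,z:(w2c(ray(n,u,v,z))*1e3+[85,55]).round(2)
p=cv2.imread('pics/top8.png').astype(int);m=(p[...,2]-p[...,1]>60)&(p[...,2]-p[...,0]>60);ys,xs=np.where(m[150:167,290:305]);u,v=xs.mean()+290,ys.mean()+150
print(u,v,f('top',u,v,.2245))
E
```

```text
297.2307692307692 158.26923076923077 [-2.72 10.28]
```

View pics/t8z.png

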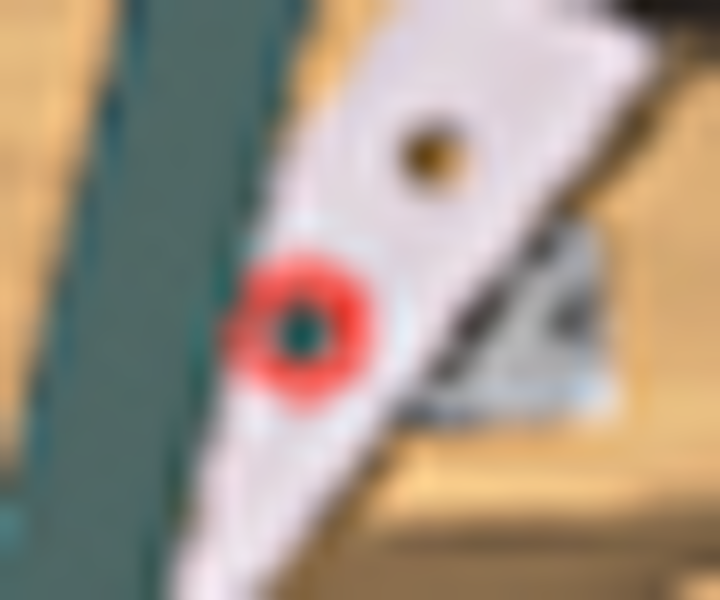

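View pics/s8z.png

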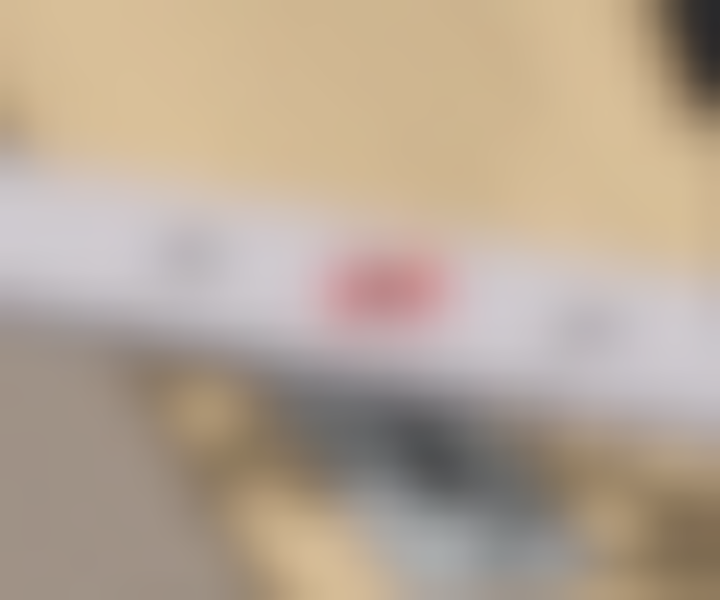

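```bash
python3 - <<'E'
from h import *
aim(.0098,.0031)
E
```

```text
t 8.875 pos [ 0.6654 -0.0943  0.2476] F [-0.52  0.01  5.08] w 0.0163 j [-0.24  0.45  1.34 -0.01  1.34 -1.16]
x tool [ 0.009 -0.015 -1.   ] cur y head 0.924
shift cm [0.   0.23 0.12] turn -0.031 (about tool x down)
lift 0.07673448018676862 hole local mm [1.09 9.32] door 0.5478657498287987
```

```bash
python3 -m pendant '[[[0.1,0.1,0.06],0,1.2],[[0.1,0.1,0.06],0,1.2]]'; python3 - <<'E'
from h import *
aim(.0098,.0031)
E
```

```text
t: 9.12
position: [0.6672, -0.0939, 0.2461]
tool_rot: [0.675, 0.22, 0.666, -0.229]
force: [0.1, -0.7, 4.0]
gripper_width: 0.0163
t 9.125 pos [ 0.6672 -0.0939  0.2461] F [ 0.05 -0.74  4.04] w 0.0163 j [-0.23  0.45  1.34 -0.01  1.34 -1.16]
x tool [ 0.009 -0.016 -1.   ] cur y head 0.924
shift cm [-0.    0.1   0.02] turn -0.031 (about tool x down)
lift 0.06929592404184559 hole local mm [2.49 9.43] door 0.5412430353119222
```

```bash
python3 -m pendant '[[[0.1,0.1,0.03],0,1.2],[[0.15,0.05,0.0],0,1.2]]'; python3 - <<'E'
from h import *
aim(.0098,.0031)
E
```

```text
t: 9.38
position: [0.6686, -0.0938, 0.2435]
tool_rot: [0.675, 0.22, 0.665, -0.23]
force: [0.4, -3.0, 5.1]
gripper_width: 0.0165
t 9.375 pos [ 0.6686 -0.0938  0.2435] F [ 0.38 -2.99  5.11] w 0.0165 j [-0.23  0.46  1.34 -0.02  1.33 -1.15]
x tool [ 0.009 -0.018 -1.   ] cur y head 0.924
shift cm [-0.    0.   -0.04] turn -0.031 (about tool x down)
lift 0.05652142166167393 hole local mm [3.38 9.54] door 0.5376178494746069
```

```bash
python3 -m pendant '[[[0.2,-0.03,0.05],0,1.2],[[0.2,-0.03,0.05],0,1.2]]'; python3 - <<'E'
from h import *
aim(.0098,.0031)
E
```

```text
t: 9.62
position: [0.6692, -0.0947, 0.239]
tool_rot: [0.675, 0.22, 0.665, -0.229]
force: [0.8, -1.1, 2.3]
gripper_width: 0.0168
t 9.625 pos [ 0.6692 -0.0947  0.239 ] F [ 0.79 -1.13  2.29] w 0.0168 j [-0.23  0.46  1.34 -0.01  1.32 -1.16]
x tool [ 0.009 -0.017 -1.   ] cur y head 0.924
shift cm [-0.    0.04 -0.08] turn -0.031 (about tool x down)
lift 0.03484941684834635 hole local mm [3.51 9.11] door 0.5358941581816239
```

Sinking freely with normal hinge force only. Continue.

```bash
python3 -m pendant '[[[0.25,0,0.04],0,1.2],[[0.25,0,0.04],0,1.2]]'; python3 - <<'E'
from h import *
aim(.0098,.0031)
E
```

```text
t: 9.88
position: [0.67, -0.0952, 0.2335]
tool_rot: [0.675, 0.22, 0.665, -0.229]
force: [-0.0, -1.8, 2.8]
gripper_width: 0.0162
t 9.875 pos [ 0.67   -0.0952  0.2335] F [-0.02 -1.81  2.78] w 0.0162 j [-0.24  0.47  1.35 -0.01  1.31 -1.16]
x tool [ 0.009 -0.017 -1.   ] cur y head 0.924
shift cm [-0.    0.04 -0.1 ] turn -0.031 (about tool x down)
lift 0.007770499793403203 hole local mm [3.7 9. ] door 0.5349631921074012
```

```bash
python3 -m pendant '[[[0.15,0,0],0,1.2],[[0.15,0,0],0,1.2],[[0.12,0,0],0,1.2]]'; python3 - <<'E'
from h import *
aim(.0098,.0031)
for n in('side',):
    p,d=viewer.grab_frame(n);cv2.imwrite(f'pics/{n}9.png',p[:,:,::-1])
crop('pics/s9z.png','pics/side9.png',240,160,320,220,9)
E
```

```text
t: 10.25
position: [0.6706, -0.0957, 0.2292]
tool_rot: [0.676, 0.22, 0.665, -0.23]
force: [0.4, -1.8, 3.9]
gripper_width: 0.0166
t 10.25 pos [ 0.6706 -0.0957  0.2292] F [ 0.4  -1.83  3.94] w 0.0166 j [-0.24  0.47  1.35 -0.02  1.3  -1.16]
x tool [ 0.01  -0.018 -1.   ] cur y head 0.924
shift cm [-0.    0.04 -0.11] turn -0.031 (about tool x down)
lift -0.01293075191982827 hole local mm [3.76 8.92] door 0.5341645534550448
```

View pics/s9z.png

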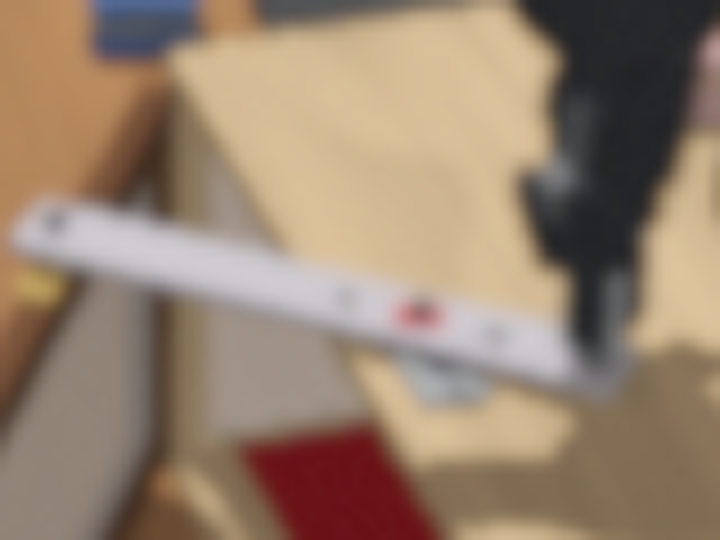

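```bash
python3 -m pendant '[[[0.15,0,0],0,1.2],[[0.15,0,0],0,1.2]]'; python3 -m pendant '[[[0.2,0,0],0,1.2],[[0.2,0,0],0,1.2]]'
```

```text
t: 10.55
position: [0.671, -0.0959, 0.2269]
tool_rot: [0.676, 0.22, 0.665, -0.23]
force: [0.0, -1.8, 5.6]
gripper_width: 0.0165
t: 10.8
position: [0.6715, -0.0961, 0.2241]
tool_rot: [0.677, 0.22, 0.664, -0.23]
force: [-0.1, -1.2, 7.6]
gripper_width: 0.0166
```

```bash
cat >> h.py <<'E'
def barfit(n,img,d,poly):
    c=viewer.camera_info(n);m=np.zeros(d.shape,np.uint8);cv2.fillPoly(m,[np.array(poly,np.int32)],1)
    h=cv2.cvtColor(img,cv2.COLOR_RGB2HSV);m=(m>0)&(h[...,1]<30)&(h[...,2]>185)&(d>0)
    v,u=np.where(m);Z=d[m];X=np.c_[(u-c['cx'])/c['fx']*Z,(v-c['cy'])/c['fy']*Z,Z];W=(X-c['t'])@c['R']
    xy=W[:,:2];mu=xy.mean(0);e=np.linalg.svd(xy-mu,full_matrices=False)[2][0];e=e if e[0]>0 else -e;s=(xy-mu)@e
    A=np.c_[s,np.ones_like(s)];keep=np.ones(len(s),bool)
    for _ in range(4):
        k,*_r=np.linalg.lstsq(A[keep],W[keep,2],rcond=None);r=W[:,2]-A@k;keep=abs(r)<.004
    return k,len(s),keep.sum(),s.min(),s.max()
E
python3 - <<'E'
from h import *
aim(.0098,.0031)
p,d=viewer.grab_frame('side');cv2.imwrite('pics/side10.png',p[:,:,::-1]);crop('pics/s10z.png','pics/side10.png',240,160,320,220,9)
print(barfit('side',p,d,[(241,180),(310,195),(310,205),(241,190)]))
q=cv2.imread('pics/side6.png')
E
```

```text
t 10.8 pos [ 0.6715 -0.0961  0.2241] F [-0.11 -1.21  7.58] w 0.0166 j [-0.24  0.48  1.36 -0.02  1.29 -1.16]
x tool [ 0.013 -0.018 -1.   ] cur y head 0.924
shift cm [-0.    0.02 -0.14] turn -0.031 (about tool x down)
lift -0.03827031166507434 hole local mm [4.08 8.82] door 0.5312745551782727
(array([-0.00609778,  0.209738  ]), 266, np.int64(241), np.float64(-0.3111508453088086), np.float64(0.10456351235761122))
```

View pics/s10z.png

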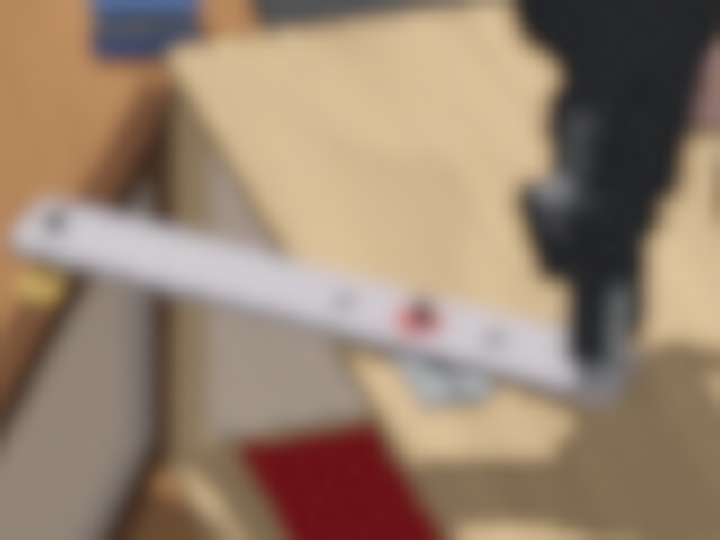

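```bash
python3 -m pendant '[[[0,0,0],0,2.5],[[0,0,0],0,5],[[0,0,0],0,8],[[0,0,0],0,8],[[-0.5,0,0],0,8],[[-2,0,0],0,8],[[-3,0,0],0,8],[[-3,0,0],0,8],[[0,0,0],0,8]]'; python3 - <<'E'
from h import *
for n in('top','side'):
    p,d=viewer.grab_frame(n);cv2.imwrite(f'pics/{n}11.png',p[:,:,::-1]);np.savez(f'pics/{n}11.npz',p=p,d=d)
crop('pics/s11z.png','pics/side11.png',240,160,320,220,9);crop('pics/t11z.png','pics/top11.png',255,130,335,190,9)
E
```

```text
t: 11.98
position: [0.6685, -0.093, 0.3092]
tool_rot: [0.674, 0.22, 0.666, -0.229]
force: [0.1, 0.8, -0.7]
gripper_width: 0.0801
```

View pics/s11z.png

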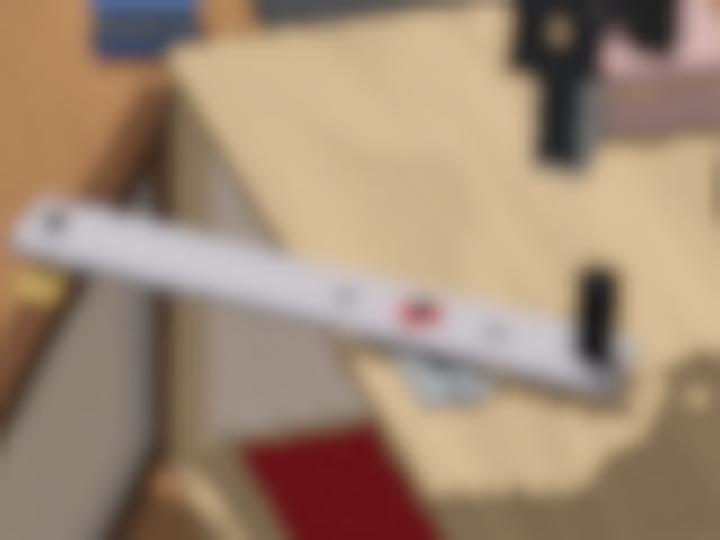

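View pics/t11z.png

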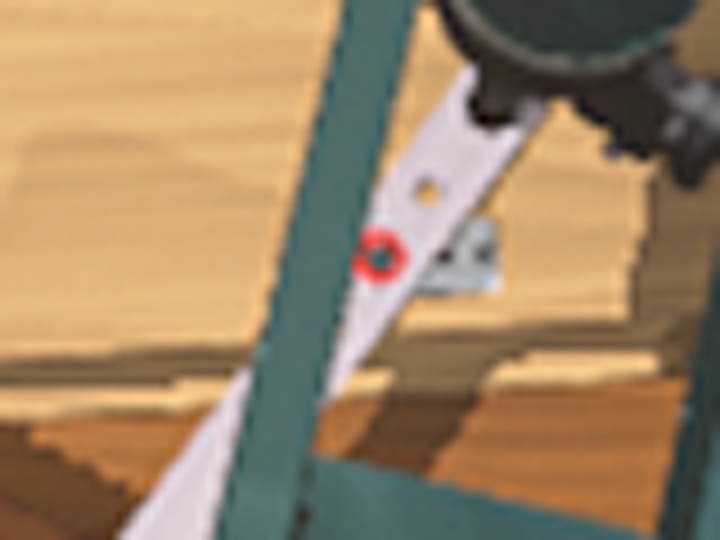

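```bash
python3 - <<'E'
from h import *
z=np.load('pics/side11.npz');p,d=z['p'],z['d']
print(p[186:190,250],p[192,275],p[196,298])
# pivot end ~(246,184.5), knob end ~(307,201): sample
c=viewer.camera_info('side')
h=cv2.cvtColor(p,cv2.COLOR_RGB2HSV)
m=np.zeros(d.shape,np.uint8);cv2.fillPoly(m,[np.array([(242,184),(246,182),(303,196),(307,202),(300,202),(244,187)],np.int32)],1)
m=(m>0)&(h[...,1]<32)&(h[...,2]>185)&(d>0);v,u=np.where(m);Z=d[m]
W=(np.c_[(u-c['cx'])/c['fx']*Z,(v-c['cy'])/c['fy']*Z,Z]-c['t'])@c['R']
mu=W[:,:2].mean(0);
from h import S
dd=np.array([.806,-.592]);s=(W[:,:2]-mu)@dd;q=(W[:,:2]-mu)@np.array([.592,.806])
A=np.c_[s,q,np.ones_like(s)];k=np.ones(len(s),bool)
for _ in range(6):
    x=np.linalg.lstsq(A[k],W[k,2],rcond=None)[0];r=W[:,2]-A@x;k=abs(r)<.004
print(len(s),k.sum(),x,'std',r[k].std(),s[k].min(),s[k].max(),np.ptp(q[k]))
ux=proj('side',[.614,-.0586,.213]);print(ux)
# projected bar prediction
P=solve_hole(c2w([-.085,-.046]),0)
for l in(0,.02,.05):
    t=solve_hole(c2w([-.085,-.046]),l)
    end=np.r_[t['P']+t['d']*.217*np.cos(l),.213+.217*np.sin(l)];kn=t['knob'];hh=np.r_[t['hole'],.213+.141*np.sin(l)]
    pv=np.r_[t['P'],.213]
    print(l,[((proj('side',w)-[240,160]+.5)*9).round(0) for w in(pv,hh,end,kn)])
E
```

```text
[[204 199 205]
 [201 196 201]
 [187 182 187]
 [159 154 158]] [202 197 202] [204 198 201]
247 230 [ 0.00038194 -0.06341751  0.2112688 ] std 0.0017537113386456818 -0.10256491543819013 0.09880498398428038 0.03235734578335727
[285.17861756 194.67947049]
0 [array([ 49., 226.]), array([412., 316.]), array([618., 368.]), array([591., 277.])]
0.02 [array([ 49., 226.]), array([412., 310.]), array([619., 357.]), array([590., 266.])]
0.05 [array([ 49., 226.]), array([413., 300.]), array([620., 341.]), array([587., 250.])]
```

```bash
python3 -m pendant '[[[0,0,0.25],0,0],[[0,0,0.15],0,0],[[0,0,0],0,0],[[0,0,0],0,0],[[2,0,0],0,0],[[1.5,0,0],0,0],[[0.5,0,0],0,0],[[0,0,0],0,0]]';  python3 - <<'E'
from h import *
goto([.671,-.096,.262],.924)
p,d=viewer.grab_frame('side');cv2.imwrite('pics/side12.png',p[:,:,::-1]);crop('pics/s12z.png','pics/side12.png',240,160,320,220,9)
E
```

```text
t: 13.08
position: [0.6685, -0.0955, 0.2607]
tool_rot: [0.67, 0.22, 0.671, -0.229]
force: [-0.3, 0.0, 0.1]
gripper_width: 0.0001
t 13.075 pos [ 0.6685 -0.0955  0.2607] F [-0.27  0.03  0.11] w 0.0001 j [-0.24  0.45  1.3  -0.01  1.39 -1.16]
x tool [-0.005 -0.013 -1.   ] cur y head 0.924
shift cm [-0.13  0.11  0.23] turn 0.0 (about tool x down)
```

View pics/s12z.png

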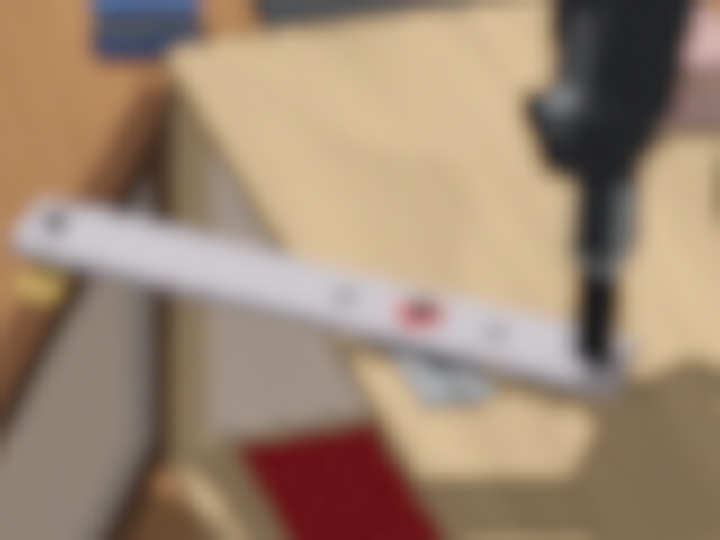

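Fingers sit closed just above the knob (gripper at crop (600,265), knob below it). Feel down in small steps.

```bash
python3 -m pendant '[[[0.25,0.05,0.1],0,0],[[0.2,0,0],0,0]]'; python3 -m pendant '[[[0.15,0,0],0,0],[[0.15,0,0],0,0]]'; python3 -m pendant '[[[0.15,0,0],0,0],[[0.15,0,0],0,0]]'
```

```text
t: 13.38
position: [0.6706, -0.096, 0.2576]
tool_rot: [0.671, 0.22, 0.67, -0.229]
force: [-1.1, 0.0, -0.3]
gripper_width: 0.0001
t: 13.62
position: [0.6708, -0.0961, 0.2548]
tool_rot: [0.672, 0.22, 0.669, -0.229]
force: [-0.7, -0.2, -0.2]
gripper_width: -0.0003
t: 13.88
position: [0.6712, -0.0963, 0.2521]
tool_rot: [0.672, 0.22, 0.669, -0.229]
force: [0.4, -0.1, 2.0]
gripper_width: 0.0002
```

```bash
python3 -m pendant '[[[0.15,0,0],0,0]]'; python3 -m pendant '[[[0.15,0,0],0,0]]'; python3 -m pendant '[[[0.2,0,0],0,0]]'
```

```text
t: 14.0
position: [0.6714, -0.0964, 0.2509]
tool_rot: [0.672, 0.22, 0.669, -0.229]
force: [1.2, -0.1, 3.0]
gripper_width: 0.0003
t: 14.12
position: [0.6716, -0.0965, 0.2497]
tool_rot: [0.672, 0.22, 0.668, -0.229]
force: [0.3, 0.1, 2.7]
gripper_width: -0.0003
t: 14.25
position: [0.6718, -0.0966, 0.248]
tool_rot: [0.673, 0.22, 0.668, -0.229]
force: [-0.7, -0.8, 4.9]
gripper_width: -0.0
```

```bash
python3 -m pendant '[[[0.2,0,0],0,0]]'; python3 -m pendant '[[[0.2,0,0],0,0]]';python3 - <<'E'
from h import *
p,d=viewer.grab_frame('side');cv2.imwrite('pics/side13.png',p[:,:,::-1]);crop('pics/s13z.png','pics/side13.png',240,160,320,220,9)
print(bot.get_state()['force'])
E
```

```text
t: 14.38
position: [0.672, -0.0967, 0.2464]
tool_rot: [0.673, 0.22, 0.668, -0.229]
force: [-0.1, -0.3, 5.2]
gripper_width: 0.0001
t: 14.5
position: [0.6723, -0.0968, 0.2448]
tool_rot: [0.673, 0.22, 0.668, -0.229]
force: [-0.3, -0.5, 6.0]
gripper_width: -0.0001
[-0.40607373  0.02600695  6.63700835]
```

View pics/s13z.png

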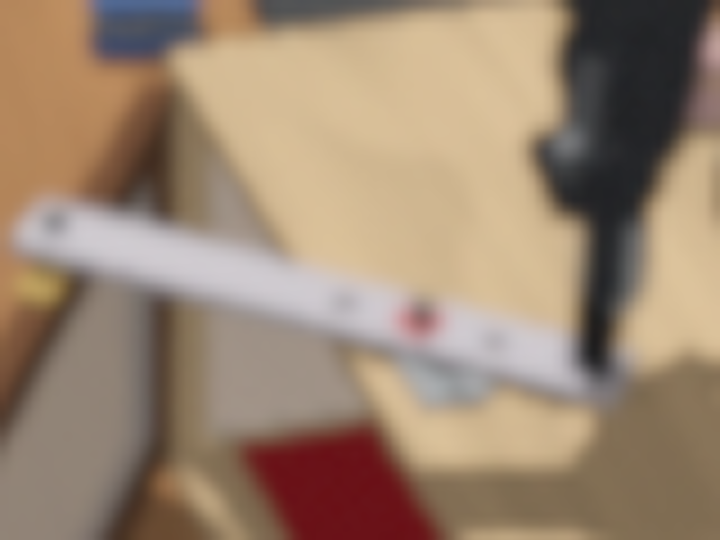

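```bash
python3 -m pendant '[[[-0.5,0,0],0,0],[[-0.5,0,0],0,0],[[-2,0,0],0,0],[[-4,0,0],0,0],[[-4,0,0],0,0],[[-4,0,0],0,4],[[0,0,0],0,4]]'; python3 - <<'E'
from h import *
s,R=T();print(s['position'],s['force'])
p,d=viewer.grab_frame('side');cv2.imwrite('pics/side14.png',p[:,:,::-1]);crop('pics/s14z.png','pics/side14.png',240,160,320,220,9)
p,d=viewer.grab_frame('top');cv2.imwrite('pics/top14.png',p[:,:,::-1])
E
```

```text
t: 15.42
position: [0.6702, -0.094, 0.3957]
tool_rot: [0.67, 0.22, 0.67, -0.229]
force: [-0.5, -0.6, 1.2]
gripper_width: 0.036
[ 0.67021652 -0.09395724  0.39574224] [-0.54912334 -0.60482467  1.21799536]
```

View pics/s14z.png

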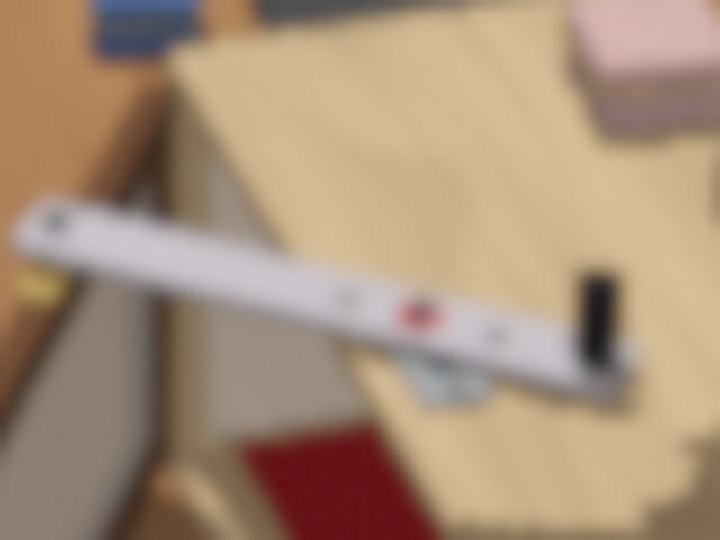

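View pics/top14.png

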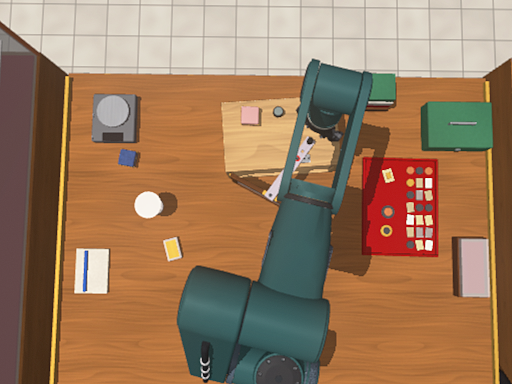

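View pics/side14.png

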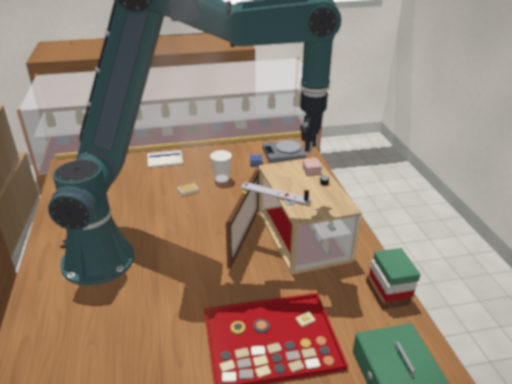

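```bash
python3 - <<'E'
from plant import bot
print(bot.sign_off())
E
```

```text
the job is handed in; nothing more can be done
None
```

I put the red-ringed hole over the roof peg, pressed the bar down to its stop, let go of the knob and handed the job in at about 15.5 s. No verdict was reported.

- **Method:** I gripped the knob, lifted the bar about 0.16 rad and swung it over the slot with the door following. I felt the peg top at about 4–5 N, slid roughly 2 mm until the hole dropped on, and let it sink.
- **Pressing home:** I pressed to about 7.6 N at the knob, released it, then pressed once more on the knob top with closed fingers, up to about 6.6 N. By lever arm those forces correspond to at most about 11 N at the peg, against the 20 N limit. That figure is an estimate, not a measurement.
- **Last checks:** The side picture shows the peg tip standing through the red ring. The knob-to-pivot height matches a lift of about 0, within roughly 0.01 rad. The goods looked undisturbed in both views, and the gripper was clear at 0.40 m height.
- **Disagreements:** The arm-based model put the seated hole about 3.7 mm off the slot's line, while the two cameras put it up to about 3 mm to either side earlier on. I trusted the felt drop onto the peg over either. The bar also gave several mm under pressing and came back up to level, and after the first release it read slightly high, about 0.009 rad, which is why I pressed it again.

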